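# Weigh a biscuit-fired bowl on the hanging spring scale

### The arm

A 7-joint arm with a two-finger parallel gripper is mounted at the origin on the work surface. World frame = base frame: x ahead of the robot, y to its left, z up, the work surface at z = 0. Lengths are in m, angles in rad, forces in N, time in s.
With the tool pointing down it reaches from about 0.425 to 0.825 m from the base axis. Payload 3.6 kg.
Tool frame: the origin (TCP) lies midway between the tips of the shut fingers; the grasp point (between the pads) lies 19 mm behind it; z points along the fingers, x is the direction in which the jaws open and shut, and the axes are right-handed (so a half turn about z gives the same grasp; the last joint's range is limited). The gripper opens to 85 mm and grips with 20 to 120 N. Pads are 22 mm wide; open, the fingers measure 114 mm over their backs; the gripper's body (76 mm by 85 mm) begins 54 mm behind the grasp point. The pads swing forward as they close: fully open they stand 13 mm farther back than shut.
Start: joints at [-1.129, 0.615, -0.013, 1.423, 0.008, 1.103, -0.04], TCP at [0.294, 0.58, 0.201] pointing down, gripper open.
Joint ranges: [-3.12, 3.12], [-0.3, 2.06], [-1.34, 1.32], [0.26, 2.42], [-1.36, 4.5], [0.01, 1.98], [-2.84, 2.84]. Speed limits (rad/s): [2.79, 2.79, 3.14, 3.14, 3.14, 3.14, 3.14].

### API

Orientations are given as [roll, pitch, yaw] about the fixed x, y, z axes, in that order (R = Rz(yaw) Ry(pitch) Rx(roll)).
In Python, from rig import r gives the robot as it stands.
- The arm moves only by the tool move_arm, never from a script. Its argument "moves" is text: rows parted by semicolons, each of 7 numbers parted by spaces: the turn, a rotation vector about the tool's x, y, z in rad, then the shift along the tool's x, y, z in mm, then the closure in counts, from 0 (fully open) to 255 (shut). In form: ax ay az x y z jaw; .... A call has 1 to 5 rows; each row is the pose to reach, as a shift and turn from the pose commanded when the call began, along the tool's axes at that moment; what a row does not reach only later rows make up. A row lasts 1/8 s, in which the tool goes at most 62.5 mm and 10.7 degrees, less where a joint would pass 70% of its speed; a pose out of reach is approached as far as the arm can. A call with a gripper value outside its range is refused whole. The fingers move at their own pace and stop on an object; "newtons" is the grip in N (left out, the last holds). Time passes only in rows, so rows that repeat a pose let the fingers close. It gives the time, the measured TCP pose, the force and the opening at its end, in the units of the state.
- r.observe(): the state, without advancing time (a new reading comes with each control period).
- r.grab_frame(name): name is "side" or "top" or "wrist"; returns a dict with "frame" (480x640x3 uint8, red, green, blue), "range_z" (480x640 float32, m along the optical axis (not along the pixel's ray), 0 where there is no reading), "mtx" (3x3 intrinsics, pixels), "eye" and "rotation" of the camera in the world; the wrist camera has in their place "tool_from_camera" (4x4, takes a point from camera to tool coordinates, whose origin is the TCP and whose axes are the tool frame's). Camera axes: x right, y down, z forward; pixel columns grow to the right and rows downward; lengths in m; the calibration is good to about 2 mm. A picture is of the moment at which its call begins: read the wrist's pose just before it.
- r.finish_job(): hands the job in, once; it reports no verdict.
Trained networks look in a picture, given as the dict that the camera call returned (one of the last four; its "shot" number tells which), for a name from the list of things; names that differ only in an ending like _2 or _b are one class to them, and where a whole thing is asked for, a point or a joint stands for the part that bears it (a point fixed in the world has none). Each returns a list of dicts, best first, with "score" (0 to 1); they miss things now and then, are a little off and sometimes report something else, mostly with a low value. They report only what shows in the picture. A call takes as long as a camera call. They do not tell look-alikes from the thing itself.
- r.silhouettes(picture, target): "pixels" (480x640 bool, what is visible of it).
- r.place_of(picture, target): "location" ([x, y, z] in m, in world coordinates, good to about 4 mm: a listed point, or the origin of a listed thing).
The state is a dict: "clock": time; "joint_pos": joint angles; "qvel": joint speeds; "tau": joint torques, N m; "position": TCP position; "ee_rot": TCP orientation; "force": force on the tool from outside, world axes, zero at the start; "wrist_torque": the same for the moment, N m; "finger_gap": finger opening in m.
Only numpy, scipy, OpenCV 4.12 (cv2) and the standard library are available. Lean on these libraries where they do the work, as an engineer would, in place of code of your own. Each camera call takes 0.05 s, during which the arm holds its last target. There are 200 camera calls.

### The job

Weigh the white bowl: lift the weighing pan it stands in by its wire bail and hang the kink of the bail on the spring scale's hook. Let the weight down slowly, so that the spring takes all of it and the pointer creeps round and settles without bouncing, then let go and leave the pan hanging still from the hook with the bowl in it. Leave the other things on the table where they are.

Things in the scene. Friction and masses are not known exactly. Their poses are not given: they have to be found in the camera images.
- stand: Bench stand of the scale, fixed: grey base plate 290 x 200 x 12 mm and a 20 mm steel post, 832 mm tall, 150 mm from the origin on the stand's +x (far) side. Origin on the table straight below the scale's hook; x axis points from hook to post, z up. Its yaw is also the scale's yaw.
- scale: Dial spring scale: round green case 160 mm across, 64 mm thick, white dials facing the stand's -x and +x, case bottom 245 mm above the origin, 22 mm rod guide below it down to 227 mm; hung from a clamp arm on the post. Origin at the hook's unloaded seat (see hook_seat), 275 to 305 mm above the table; axes as the stand's. Only its rod moves.
- scale_rod (a joint): How far the scale's rod and hook are drawn down, in m: 0 unloaded, stop at 0.08. A hung load of W newtons settles at about (W - 0.2)/120 m (spring 120 N/m, damping 4 N s/m). The dial's pointer turns with it, clockwise, once round for 84 mm. A load let go before the spring carries it, or pulled down past balance, makes rod and pointer bounce.
- hook_seat (a point): Lowest point of the scale's J-hook, on the centre line of its 8 mm steel wire; moves straight down with the rod. The hook lies in the stand's x-z plane and its mouth opens to the stand's -x side (towards the robot). The straight rod rises from 78 mm above the seat, the back of the hook bows to x = +24 mm.
- hook_tip (a point): Free upturned end of the hook (wire centre): 23 mm to the -x side of hook_seat and 23 mm above it, round-ended, 8 mm thick. What is hung must pass above it and down behind it.
- pan: Loose aluminium weighing pan: round, 200 mm across, 26 mm tall, with a stiff upright bail of 8 mm round wire in its y-z plane. Origin under the pan's centre, z up. The bail's legs rise at y = +/-101 mm; its top is two straight level shoulders at z = 160 mm (wire centre), y = 20 to 86 mm either side, with a kink up between them. Grip either shoulder. With bowl 0.37 to 0.81 kg, unknown beforehand.
- kink (a point): Apex of the kink in the middle of the bail (wire centre), 180 mm above the pan's origin; from it the wire slopes down at 45 degrees to both shoulders. The hook belongs under it: hung, it rests about 11 mm above hook_seat.
- bowl: White biscuit-fired bowl standing loose in the pan, 116 mm across, 58 mm tall, origin under its foot; its foot stands on the pan's floor, 3 mm above the pan's underside. Its weight varies from start to start.
- clay_bowl: Bystander: terracotta bowl 104 mm across, 52 mm tall, origin under its foot.
- clay_cup: Bystander: terracotta cup 72 mm across, 75 mm tall, origin under its foot.
- vase: Bystander: dark vase 88 mm across, 112 mm tall, origin under its foot.
- glaze_jar: Bystander: glaze jar 72 mm across, 95 mm tall, origin under its foot.
- kiln_prop: Bystander: pale kiln prop, cylinder 40 mm across, 60 mm tall, origin under its foot.
- sponge: Bystander: sponge block 90 x 60 x 32 mm, origin under its centre.
- brush: Bystander: brush 200 mm long lying on the table.
Not all that is in view belongs to the job. Leave any turquoise look-alike of the pan alone.

How it is judged:
By the outcome, as a careful person would: the job done as asked, in the order asked, and still so for the second after the job is handed in, with the robot touching nothing.
It also fails if it takes over 72 s, if anything falls off the work surface, if the arm or the gripper's body presses on something with over 40 N, if the wrist force passes 120 N, or if a joint passes its speed limit or range.

## Working session

There is one attempt and no reset: what is moved stays moved. The work goes in short steps, Python scripts to look and compute and a tool call to move; the robot and the scene stay as the last step left them, time stands still between calls to the robot, and variables do not carry over. Pictures are saved under pics/ and viewed, about 8 in all and at most 12, crops included, and the job is handed in when it is done.

Besides the shell and the picture viewer there is one more tool, called after "Emit:" in YAML: its name, and indented under it one key for each argument. move_arm: Moves the arm, as the interface text tells. Its arguments: {"type":"object","properties":{"moves":{"type":"string"},"newtons":{"type":"number"}},"required":["moves"]}

```bash
mkdir -p pics; ls
cat > h.py <<'E'
from rig import r
import numpy as np, cv2
from scipy.spatial.transform import Rotation as R
def save(p,n): cv2.imwrite('pics/'+n,cv2.cvtColor(p['frame'],cv2.COLOR_RGB2BGR))
def cloud(p,T=None):
    z=p['range_z'];K=p['mtx'];v,u=np.mgrid[:480,:640]
    c=np.stack([(u-K[0,2])/K[0,0]*z,(v-K[1,2])/K[1,1]*z,z],-1)
    return c@np.array(p['rotation']).T+np.array(p['eye'])
def proj(p,X):
    c=(np.atleast_2d(X)-p['eye'])@np.array(p['rotation']);q=c@np.array(p['mtx']).T
    return q[:,:2]/q[:,2:]
E
python3 - <<'E'
from h import *
o=r.observe();print({k:np.round(v,3) for k,v in o.items()})
ims=[]
for n in('side','top'):
    p=r.grab_frame(n);save(p,n+'0.png');ims.append(p['frame'])
    print(n,np.round(p['eye'],3),np.round(p['rotation'],2).tolist())
    for t in('stand','hook_seat','hook_tip','pan','kink','bowl','clay_bowl','clay_cup','vase','glaze_jar','kiln_prop','sponge'):
        print(t,[(np.round(d['location'],3).tolist(),round(d['score'],2),proj(p,d['location'])[0].round().tolist()) for d in r.place_of(p,t)][:3])
E
```

```text
pics
{'clock': np.float64(0.0), 'joint_pos': array([-1.129,  0.616, -0.013,  1.425,  0.008,  1.103, -0.04 ]), 'qvel': array([ 0.   , -0.001, -0.   ,  0.001, -0.001,  0.001,  0.   ]), 'tau': array([ 0.0000e+00, -4.6924e+01,  2.5900e-01, -1.7103e+01,  1.0000e-02,
        1.0000e-02, -0.0000e+00]), 'position': array([0.293, 0.579, 0.2  ]), 'ee_rot': array([3.142e+00, 3.000e-03, 1.102e+00]), 'force': array([ 0.868, -0.041,  0.2  ]), 'wrist_torque': array([-0.003, -0.001,  0.028]), 'finger_gap': np.float64(0.085)}
side [ 0.228 -0.839  1.11 ] [-2.38, -0.02, -0.23]Traceback (most recent call last):
  File "<stdin>", line 8, in <module>
  File "h.py", line 10, in proj
    c=(np.atleast_2d(X)-p['eye'])@np.array(p['rotation']);q=c@np.array(p['mtx']).T
                                                            ~^~~~~~~~~~~~~~~~~~~~~
ValueError: matmul: Input operand 1 has a mismatch in its core dimension 0, with gufunc signature (n?,k),(k,m?)->(n?,m?) (size 3 is different from 1)
```

```bash
sed -i "s/np.array(p\['rotation'\])/R.from_euler('xyz',p['rotation']).as_matrix()/g" h.py
python3 - <<'E'
from h import *
for n in('side','top'):
    p=r.grab_frame(n);save(p,n+'0.png')
    print(n,np.round(p['eye'],3),np.round(p['rotation'],2).tolist())
    for t in('stand','scale','hook_seat','hook_tip','pan','kink','bowl','clay_bowl','clay_cup','vase','glaze_jar','kiln_prop','sponge'):
        print(t,[(np.round(d['location'],3).tolist(),round(d['score'],2),proj(p,d['location'])[0].round().tolist()) for d in r.place_of(p,t)][:3])
a=cv2.imread('pics/side0.png');b=cv2.imread('pics/top0.png')
E
```

```text
side [ 0.228 -0.839  1.11 ] [-2.38, -0.02, -0.23]
stand [([0.644, -0.199, -0.0], 0.73, [412.0, 339.0])]
scale [([0.644, -0.2, 0.287], 0.73, [433.0, 266.0])]
hook_seat [([0.642, -0.204, 0.294], 0.68, [433.0, 265.0]), ([0.549, -0.462, 0.0], 0.54, [413.0, 448.0])]
hook_tip [([0.619, -0.21, 0.314], 0.56, [426.0, 263.0])]
pan [([0.624, 0.198, -0.004], 0.81, [361.0, 233.0]), ([0.166, 0.312, -0.001], 0.73, [207.0, 229.0]), ([0.62, -0.207, 0.311], 0.23, [425.0, 263.0])]
kink [([0.624, 0.199, 0.182], 0.93, [366.0, 187.0]), ([0.176, 0.311, 0.178], 0.72, [202.0, 183.0])]
bowl [([0.631, 0.193, 0.006], 0.74, [364.0, 231.0])]
clay_bowl [([0.742, 0.006, -0.002], 0.67, [419.0, 273.0])]
clay_cup [([0.461, 0.002, 0.0], 0.95, [324.0, 290.0])]
vase [([0.486, 0.443, -0.0], 0.98, [301.0, 187.0])]
glaze_jar [([0.546, -0.466, -0.002], 0.63, [412.0, 451.0])]
kiln_prop [([0.588, -0.009, -0.001], 0.56, [369.0, 286.0])]
sponge [([0.396, 0.436, 0.001], 0.85, [274.0, 192.0]), ([0.645, -0.201, -0.001], 0.21, [413.0, 340.0])]
top [0.353 0.003 1.314] [-3.06, 0.01, -1.55]
stand [([0.644, -0.2, 0.0], 0.94, [397.0, 179
[... 251 characters left out ...]
4, [422.0, 157.0])]
pan [([0.625, 0.203, -0.0], 0.75, [260.0, 183.0]), ([0.168, 0.31, -0.0], 0.67, [218.0, 339.0])]
kink [([0.625, 0.197, 0.181], 0.97, [252.0, 168.0]), ([0.622, -0.207, 0.312], 0.4, [422.0, 159.0])]
bowl [([0.63, 0.198, -0.0], 0.62, [262.0, 181.0])]
clay_bowl [([0.745, 0.012, 0.001], 0.97, [326.0, 144.0])]
clay_cup [([0.456, 0.002, -0.002], 0.68, [327.0, 241.0])]
vase [([0.495, 0.445, 0.002], 0.8, [176.0, 225.0]), ([0.646, -0.205, -0.002], 0.55, [399.0, 179.0])]
glaze_jar [([0.545, -0.468, 0.0], 0.66, [489.0, 215.0])]
kiln_prop [([0.59, -0.01, 0.002], 0.71, [333.0, 196.0]), ([0.645, -0.205, 0.291], 0.41, [419.0, 152.0])]
sponge [([0.397, 0.438, 0.002], 0.96, [177.0, 258.0])]
```

View pics/side0.png

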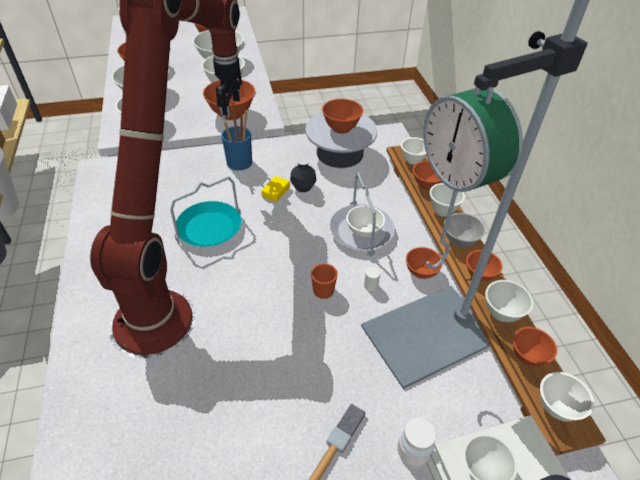

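View pics/top0.png

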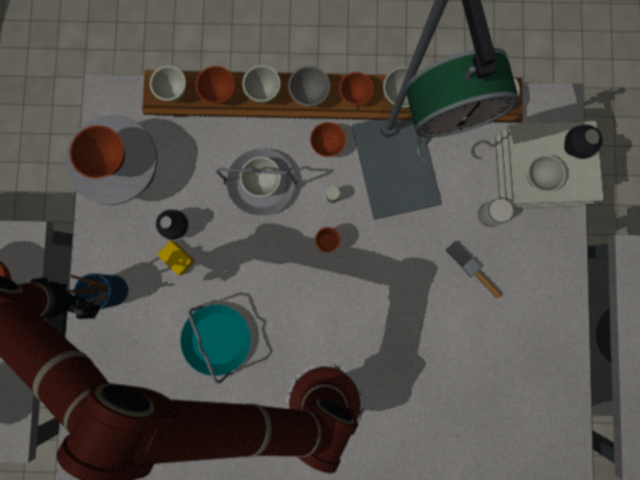

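The white-bowl pan is the grey one at side (361,233) / top (260,183). The other pan, at side (207,229) / top (218,339), is turquoise, so it's the look-alike and stays put. Next I'll measure the bail and stand yaw, with one crop to confirm.

Run:
```python
from h import *
def line(P):
    m=np.median(P[:,:2],0); u,s,vt=np.linalg.svd(P[:,:2]-P[:,:2].mean(0)); d=vt[0]; return P[:,:2].mean(0).round(4),np.degrees(np.arctan2(d[1],d[0])).round(1),(s/np.sqrt(len(P))).round(4)
for n in('side','top'):
    p=r.grab_frame(n);W=cloud(p);ok=p['range_z']>0
    x,y,z=W[...,0],W[...,1],W[...,2]
    P=W[ok&(np.hypot(x-.625,y-.2)<.13)&(z>.14)&(z<.2)]
    print(n,'bail',len(P),line(P),P.min(0).round(3),P.max(0).round(3))
    S=P[P[:,2]<.17];print(' shoulder z',np.median(S[:,2]).round(4))
    for lo,hi in((.05,.2),(.5,.75)):
        P=W[ok&(np.hypot(x-.79,y+.17)<.06)&(z>lo)&(z<hi)]
        print(' post',lo,len(P),np.median(P,0).round(4) if len(P) else '')
    P=W[ok&(z>.006)&(z<.02)&(np.hypot(x-.644,y+.2)<.25)].astype(np.float32)
    print(' plate',len(P),cv2.minAreaRect(P[:,:2].copy()))
    P=W[ok&(np.hypot(x-.644,y+.2)<.045)&(z>.24)&(z<.40)]
    print(' hook',len(P),line(P) if len(P)>5 else '',P.min(0).round(3) if len(P) else '')
    b=r.silhouettes(p,'pan')
    print(' sil',[(round(q['score'],2),int(q['pixels'].sum())) for q in b][:3])
    if n=='side':
        f=p['frame']; A=cv2.resize(f[160:270,310:420],(400,400),interpolation=cv2.INTER_CUBIC);B=cv2.resize(f[180:290,380:490],(400,400),interpolation=cv2.INTER_CUBIC)
        cv2.imwrite('pics/c1.png',np.hstack([A,B])[...,::-1])
```

```text
side bail 164 (array([0.6224, 0.1846]), np.float64(-91.5), array([0.0589, 0.0023])) [0.617 0.097 0.14 ] [0.63  0.299 0.191]
 shoulder z 0.1632
 post 0.05 442 [ 0.787  -0.1743  0.1111]
 post 0.5 2343 [ 0.7827 -0.1761  0.7141]
 plate 7422 ((0.616256833076477, -0.19989103078842163), (0.4200952649116516, 0.49153199791908264), 5.127973556518555)
 hook 210 (array([ 0.6499, -0.2035]), np.float64(13.6), array([0.0134, 0.002 ])) [ 0.62  -0.214  0.29 ]
 sil [(0.9, 1718), (0.73, 2635), (0.27, 432)]
top bail 238 (array([0.6229, 0.1976]), np.float64(-91.5), array([0.0565, 0.0023])) [0.617 0.101 0.141] [0.629 0.3   0.185]
 shoulder z 0.1631
 post 0.05 199 [ 0.7835 -0.1645  0.1121]
 post 0.5 612 [ 0.7822 -0.1642  0.5854]
 plate 6381 ((0.610747218132019, -0.19773393869400024), (0.42616021633148193, 0.47847115993499756), 1.44713294506073)
 hook 128 (array([ 0.647 , -0.2013]), np.float64(-165.0), array([0.0132, 0.002 ])) [ 0.618 -0.211  0.29 ]
 sil [(0.96, 4125), (0.93, 2613)]
```

View pics/c1.png

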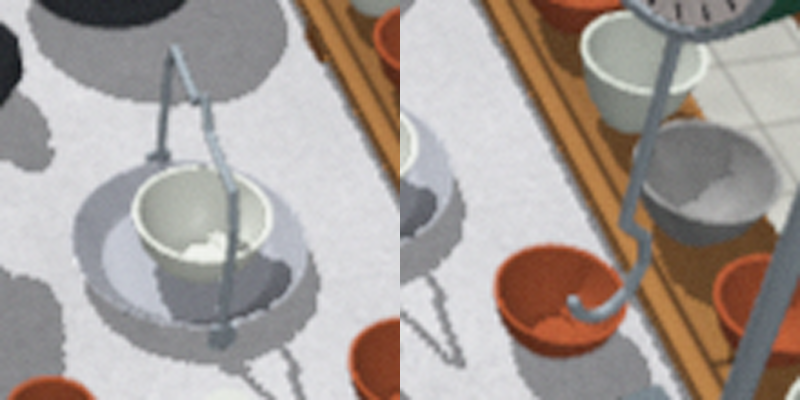

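White bowl in the grey pan is confirmed: left half of the crop shows the kink at about (205,100), and the right half shows the hook tip at (575,305). Bail yaw is about -1.5° and stand yaw about +14°. I plan to tilt the gripper toward the robot and grip the +y shoulder.

```bash
cat >> h.py <<'E'
def rot(yaw,t): return R.from_euler('z',yaw)*R.from_euler('x',np.pi)*R.from_euler('y',t)
def rel(P,yaw,t,grasp=True):
    """shift (mm) and turn in tool axes that bring the grasp point to P"""
    o=r.observe();C=R.from_euler('xyz',o['ee_rot']);T=rot(yaw,t)
    tcp=np.array(P)+T.apply([0,0,.019 if grasp else 0])
    rv=(C.inv()*T).as_rotvec();d=C.inv().apply(tcp-o['position'])*1000
    print('turn',rv.round(3),'shift',d.round(1),'rows',max(np.linalg.norm(d)/62.5,np.linalg.norm(rv)/.186).round(1),'now',o['position'].round(4),o['ee_rot'].round(3),'F',o['force'].round(1),'gap',round(float(o['finger_gap']),4),'j',np.round(o['joint_pos'],2))
E
python3 - <<'E'
from h import *
rel([.52,.30,.30],-.026,0)
rel([.50,.249,.28],-.026,.65)
E
```

```text
turn [-0.     0.     1.128] shift [-147.4  328.4  -80.2] rows 6.1 now [0.2936 0.5799 0.2008] [-3.142  0.     1.102] F [-0.8  0.3  0.5] gap 0.0854 j [-1.13  0.61 -0.01  1.42  0.01  1.1  -0.04]
turn [-0.366  0.579  1.086] shift [-197.   344.   -64.1] rows 6.9 now [0.2936 0.5799 0.2008] [-3.142  0.     1.102] F [-0.8  0.3  0.5] gap 0.0854 j [-1.13  0.61 -0.01  1.42  0.01  1.1  -0.04]
```

Emit:
move_arm:
  moves: "0 0 0.1 0 30 -60 0; 0 0 0.28 -20 80 -100 0; 0 0 0.46 -50 140 -100 0; 0 0 0.64 -80 200 -100 0; 0 0 0.82 -110 260 -100 0"
  newtons: 120

```text
clock: 2.33
position: [0.4647, 0.3792, 0.3013]
ee_rot: [-3.141, -0.001, 0.276]
force: [0.8, 0.6, 0.1]
finger_gap: 0.0857
```

Run:
```python
from h import *
rel([.50,.249,.28],-.026,.65)
```

```text
turn [-0.099  0.644  0.291] shift [  9.4 138.4  36.3] rows 3.8 now [0.4647 0.3792 0.3013] [-3.141e+00 -1.000e-03  2.760e-01] F [0.8 0.6 0.1] gap 0.0857 j [-0.86  0.46  0.23  1.42 -0.11  1.27 -0.35]
```

Emit:
move_arm:
  moves: "-0.03 0.16 0.07 2 35 9 0; -0.05 0.32 0.145 5 70 18 0; -0.075 0.48 0.22 7 105 27 0; -0.099 0.644 0.291 9 138 36 0; -0.099 0.644 0.291 9 138 36 0"

```text
clock: 2.95
position: [0.5087, 0.2491, 0.2633]
ee_rot: [3.139, -0.648, -0.019]
force: [0.8, -0.1, 0.1]
finger_gap: 0.0854
```

Run:
```python
from h import *
g=[.6242,.249,.160]; T=rot(-.026,.65)
rel(np.array(g)-T.apply([0,0,.08]),-.026,.65)
rel(g,-.026,.65)
o=r.observe();C=R.from_euler('xyz',o['ee_rot'])
p=r.grab_frame('wrist');save(p,'w1.png');M=np.array(p['tool_from_camera'])
z=p['range_z'];K=p['mtx'];v,u=np.mgrid[:480,:640]
c=np.stack([(u-K[0,2])/K[0,0]*z,(v-K[1,2])/K[1,1]*z,z],-1)
W=C.apply((c@M[:3,:3].T+M[:3,3]).reshape(-1,3))+o['position'];ok=z.ravel()>0
P=W[ok&(np.hypot(W[:,0]-.624,W[:,1]-.2)<.12)&(W[:,2]>.145)&(W[:,2]<.2)]
print(len(P));
for a in np.arange(.1,.32,.02):
    q=P[(P[:,1]>a)&(P[:,1]<a+.02)]
    if len(q)>3: print(a.round(2),len(q),np.median(q,0).round(4))
```

```text
turn [-0.001  0.002  0.006] shift [29.6 -2.6 91.1] rows 1.5 now [0.5087 0.2491 0.2633] [ 3.139 -0.648 -0.019] F [ 0.8 -0.1  0.1] gap 0.0854 j [-1.33  0.29  0.75  2.12  0.6   0.34 -1.19]
turn [-0.001  0.002  0.006] shift [ 29.8  -2.5 171.1] rows 2.8 now [0.5087 0.2491 0.2633] [ 3.139 -0.648 -0.019] F [ 0.8 -0.1  0.1] gap 0.0854 j [-1.33  0.29  0.75  2.12  0.6   0.34 -1.19]
2512
0.1 156 [0.618  0.114  0.1559]
0.12 199 [0.6189 0.1305 0.1627]
0.14 204 [0.6195 0.1502 0.1627]
0.16 215 [0.6199 0.1699 0.1624]
0.18 238 [0.62   0.1909 0.171 ]
0.2 357 [0.6212 0.2099 0.1741]
0.22 267 [0.6217 0.2293 0.1627]
0.24 268 [0.6221 0.2501 0.1625]
0.26 283 [0.6227 0.2703 0.1625]
0.28 325 [0.6232 0.2898 0.158 ]
```

Emit:
move_arm:
  moves: "0 0 0.006 15 -1 45 0; 0 0 0.006 30 -2.5 95 0; 0 0 0.006 30 -2.5 135 0; 0 0 0.006 30 -2.5 171 0; 0 0 0.006 30 -2.5 171 0"

```text
clock: 3.62
position: [0.6386, 0.2497, 0.1444]
ee_rot: [3.141, -0.647, -0.026]
force: [-0.4, -0.6, -0.5]
finger_gap: 0.0853
```

Run:
```python
from h import *
rel([.6242,.249,.160],-.026,.65)
```

```text
turn [0.    0.003 0.   ] shift [-2.   1.1 -2.1] rows 0.0 now [0.6386 0.2497 0.1444] [ 3.141 -0.647 -0.026] F [-0.4 -0.6 -0.5] gap 0.0853 j [-0.94  0.63  0.56  1.99  0.49  0.05 -1.07]
```

Emit:
move_arm:
  moves: "0 0 0 -2 1 -2 0; 0 0 0 -2 1 -2 120; 0 0 0 -2 1 -2 200; 0 0 0 -2 1 -2 255; 0 0 0 -2 1 -2 255"
  newtons: 25

```text
clock: 4.25
position: [0.635, 0.2499, 0.1473]
ee_rot: [-3.138, -0.649, -0.027]
force: [-0.2, 0.2, -0.1]
finger_gap: 0.012
```

Emit:
move_arm:
  moves: "0 0 0 0 0 0 255; 0 0 0 0 0 0 255; 0 0 0 0 0 0 255; 0 0 0 0 0 0 255"
  newtons: 120

```text
clock: 4.75
position: [0.6352, 0.2497, 0.147]
ee_rot: [-3.138, -0.649, -0.027]
force: [0.3, -0.4, -0.4]
finger_gap: -0.0004
```

Run:
```python
from h import *
p=r.grab_frame('top');print([d['location'] for d in r.place_of(p,'kink')])
rel([.6242,.249,.180],-.026,.65)
rel([.55,.18,.32],0.1,.65)
```

```text
[[0.6246, 0.2, 0.1816]]
turn [-0.003  0.001 -0.001] shift [ 11.3   0.9 -13.9] rows 0.3 now [0.6351 0.2496 0.147 ] [-3.138 -0.649 -0.027] F [-0.7  1.   0.2] gap 0.0002 j [-0.95  0.62  0.57  2.    0.49  0.04 -1.07]
turn [ 0.074  0.001 -0.101] shift [  38.2   69.9 -169.4] rows 3.0 now [0.6351 0.2496 0.147 ] [-3.138 -0.649 -0.027] F [-0.7  1.   0.2] gap 0.0002 j [-0.95  0.62  0.57  2.    0.49  0.04 -1.07]
```

The gap reads 0, so the grasp missed. I'll look.

Run:
```python
from h import *
p=r.grab_frame('side');w=r.grab_frame('wrist')
A=cv2.resize(p['frame'][150:270,310:430],(400,400),interpolation=cv2.INTER_CUBIC);B=cv2.resize(w['frame'],(400,300))
B=np.vstack([B,np.zeros((100,400,3),np.uint8)])
cv2.imwrite('pics/c2.png',np.hstack([A,B])[...,::-1])
print(w['tool_from_camera'])
```

```text
[[ 9.99999906e-01  8.92105617e-05  4.23609818e-04 -7.33474926e-04]
 [-2.09774730e-04  9.55832188e-01  2.93912885e-01 -7.48040030e-02]
 [-3.78679766e-04 -2.93912947e-01  9.55832117e-01 -1.72931169e-01]
 [ 0.00000000e+00  0.00000000e+00  0.00000000e+00  1.00000000e+00]]
```

View pics/c2.png

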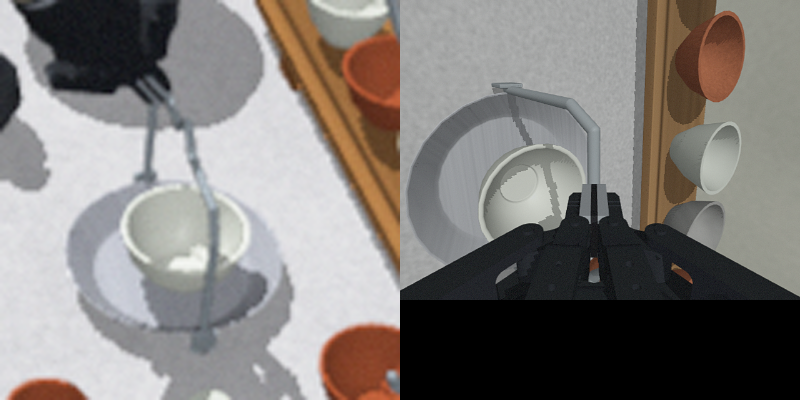

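Run:
```python
from h import *
o=r.observe();print(o['finger_gap'],o['force'])
p=r.grab_frame('wrist');M=np.array(p['tool_from_camera'])
z=p['range_z'];K=p['mtx'];v,u=np.mgrid[:480,:640]
c=np.stack([(u-K[0,2])/K[0,0]*z,(v-K[1,2])/K[1,1]*z,z],-1)
T=c@M[:3,:3].T+M[:3,3]
s=(z>0)&(abs(T[...,0])<.03)&(abs(T[...,2])<.06)
for a in np.arange(-.05,.08,.008):
    q=T[s&(T[...,1]>a)&(T[...,1]<a+.008)]*1000
    if len(q)>3: print((a*1000).round(),len(q),np.percentile(q[:,0],[2,25,50,75,98]).round(1),np.percentile(q[:,2],[2,50,98]).round(1))
cv2.imwrite('pics/w3.png',cv2.resize(p['frame'][240:480,200:440],(600,600),interpolation=cv2.INTER_CUBIC)[...,::-1])
```

```text
-0.00024651385648764975 [0.35747869 0.06261896 1.04318267]
-50.0 830 [-28.3 -15.7 -10.8  -7.3  -2.2] [-15.3  -6.7  15. ]
-42.0 613 [-9.9 -4.8 -2.2  0.   2.6] [-20.8 -18.1 -10.2]
-34.0 436 [-4.5 -2.6 -0.7  1.1  3. ] [-21.3 -19.5 -16.9]
-26.0 426 [-4.5 -2.6 -0.7  1.2  3.1] [-21.1 -19.5 -17.1]
-18.0 1919 [-6.8 -3.5 -0.7  2.3  5.7] [-59.5 -45.3 -17.6]
-10.0 1692 [-13.8 -10.1  -0.7   9.   12.7] [-59.5 -47.4 -18. ]
54.0 125 [-1.1  0.2  1.4  2.2  3. ] [-28.  -24.4 -19.3]
62.0 178 [-3.8 -2.5 -1.6  0.   2.7] [-25.6 -21.2 -16.2]
70.0 26 [-4.2 -3.8 -2.4  0.1  2.6] [-20.7 -19.7 -18.1]
```

View pics/w3.png

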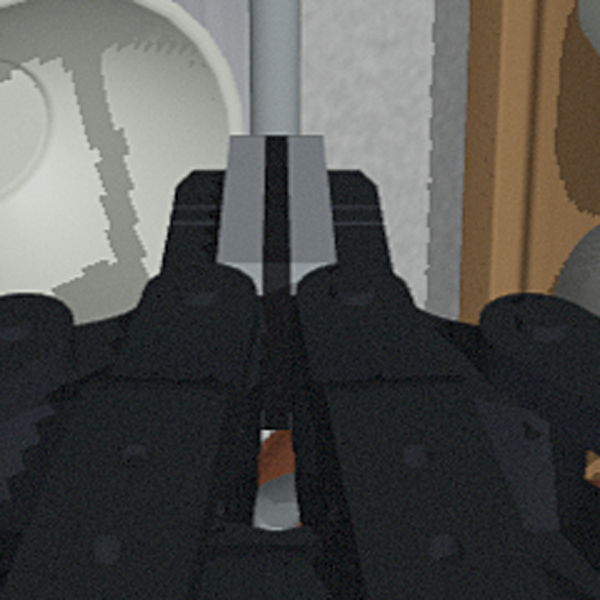

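Run:
```python
from h import *
p=r.grab_frame('wrist');M=np.array(p['tool_from_camera'])
z=p['range_z'];K=p['mtx'];v,u=np.mgrid[:480,:640]
c=np.stack([(u-K[0,2])/K[0,0]*z,(v-K[1,2])/K[1,1]*z,z],-1)
T=(c@M[:3,:3].T+M[:3,3])*1000
for row in range(284,360,5):
    print(row,[T[row,cc].round(1).tolist() for cc in (296,310,324)])
```

```text
284 [[-10.3, 44.0, 100.5], [-0.7, -8.6, -20.7], [12.2, 84.8, 194.2]]
289 [[-10.3, 47.4, 99.7], [-0.7, -6.4, -20.3], [12.3, 89.6, 193.8]]
294 [[-5.6, -10.8, -34.5], [-0.7, -10.5, -33.7], [4.2, -10.6, -34.0]]
299 [[-5.5, -11.2, -39.4], [-0.7, -10.6, -38.0], [4.1, -11.1, -39.0]]
304 [[-5.4, -10.8, -42.2], [-0.7, -10.4, -41.6], [3.9, -11.0, -42.8]]
309 [[-5.3, -10.8, -45.9], [-0.7, -10.9, -46.2], [3.8, -10.7, -45.6]]
314 [[-5.2, -10.4, -48.7], [-0.7, -10.8, -49.4], [3.7, -10.8, -49.3]]
319 [[-5.0, -11.3, -53.7], [-0.7, -11.0, -53.2], [3.6, -11.0, -53.1]]
324 [[-5.0, -10.3, -54.9], [-0.7, -10.5, -55.3], [3.5, -10.9, -56.0]]
329 [[-4.8, -11.2, -59.7], [-0.7, -11.2, -59.6], [3.4, -11.0, -59.2]]
334 [[-4.8, -10.8, -61.8], [-0.7, -10.7, -61.7], [3.3, -10.8, -61.8]]
339 [[-4.7, -10.9, -64.8], [-0.7, -11.6, -66.0], [3.3, -10.9, -64.8]]
344 [[-4.6, -10.8, -67.2], [-0.7, -10.5, -66.8], [3.1, -11.2, -67.9]]
349 [[-4.5, -11.4, -70.8], [-0.7, -10.0, -68.4], [3.1, -11.4, -70.8]]
354 [[-4.4, -11.7, -73.6], [-0.7, -8.6, -68.7], [3.0, -11.8, -73.7]]
359 [[-4.3, -11.7, -76.0], [-0.7, -6.4, -67.8], [2.9, -11.6, -75.8]]
```

The wrist depth shows the fingertips really end about 34 mm behind the reported TCP: pads at tool z -34 to -68, wire at -17. The jaws therefore closed short of the wire. I'll set the grasp offset to -52 mm, open, and advance.

```bash
sed -i 's/\.019 if grasp/.052 if grasp/' h.py
python3 - <<'E'
from h import *
g=np.array([.6242,.249,.160])
rel(g-rot(-.026,.56).apply([0,0,.045]),-.026,.56)
rel(g,-.026,.56)
E
```

```text
turn [-0.003 -0.089 -0.001] shift [-1.5  0.9 -9.9] rows 0.5 now [0.6351 0.2497 0.147 ] [-3.138 -0.649 -0.027] F [ 0.3 -0.7 -0.6] gap 0.0001 j [-0.95  0.62  0.57  2.    0.49  0.04 -1.07]
turn [-0.003 -0.089 -0.001] shift [-5.5  1.1 34.9] rows 0.6 now [0.6351 0.2497 0.147 ] [-3.138 -0.649 -0.027] F [ 0.3 -0.7 -0.6] gap 0.0001 j [-0.95  0.62  0.57  2.    0.49  0.04 -1.07]
```

Emit:
move_arm:
  moves: "0 -0.05 0 0 0 -15 0; -0.003 -0.089 0 -1.5 1 -30 0; -0.003 -0.089 0 -1.5 1 -30 0; -0.003 -0.089 0 -1.5 1 -30 0; -0.003 -0.089 0 -1.5 1 -30 0"

```text
clock: 5.68
position: [0.6152, 0.249, 0.1689]
ee_rot: [3.14, -0.559, -0.025]
force: [-0.5, 0.5, -0.1]
finger_gap: 0.0854
```

Emit:
move_arm:
  moves: "0 0 0 -1 0 20 0; 0 0 0 -1.5 0 42 0; 0 0 0 -1.5 0 65 0; 0 0 0 -1.5 0 65 0; 0 0 0 -1.5 0 65 0"

```text
clock: 6.3
position: [0.6487, 0.2484, 0.1142]
ee_rot: [3.141, -0.56, -0.026]
force: [-0.7, 0.6, 0.4]
finger_gap: 0.0855
```

Run:
```python
from h import *
rel([.6242,.249,.160],-.026,.56)
p=r.grab_frame('wrist');M=np.array(p['tool_from_camera'])
z=p['range_z'];K=p['mtx'];v,u=np.mgrid[:480,:640]
c=np.stack([(u-K[0,2])/K[0,0]*z,(v-K[1,2])/K[1,1]*z,z],-1)
T=(c@M[:3,:3].T+M[:3,3])*1000
s=(z>0)&(abs(T[...,0])<20)&(T[...,2]<-30)&(T[...,2]>-75)
for a in (-40,-30,-20,-10,0,10):
    q=T[s&(T[...,1]>a)&(T[...,1]<a+10)]
    if len(q)>3: print(a,len(q),np.percentile(q[:,0],[2,50,98]).round(1),np.percentile(q[:,2],[2,50,98]).round(1))
```

```text
turn [ 0. -0.  0.] shift [3.5 0.1 0.2] rows 0.1 now [0.6487 0.2484 0.1142] [ 3.141 -0.56  -0.026] F [-0.7  0.6  0.4] gap 0.0855 j [-0.77  0.65  0.37  1.92  0.49  0.14 -1.02]
-40 942 [-1.6  3.3  7.3] [-56.  -54.5 -49.8]
-30 815 [-0.1  3.5  7.4] [-56.  -54.6 -52.2]
-20 746 [-0.1  3.5  7.3] [-56.2 -54.6 -52. ]
-10 705 [-0.1  3.6  7.5] [-56.1 -54.6 -52.1]
0 667 [-0.1  3.4  7.3] [-56.1 -54.6 -51.8]
10 638 [-0.4  3.5  7.5] [-56.  -54.5 -51. ]
```

Emit:
move_arm:
  moves: "0 0 0 3.6 0 0 0; 0 0 0 3.6 0 0 100; 0 0 0 3.6 0 0 200; 0 0 0 3.6 0 0 255; 0 0 0 3.6 0 0 255"
  newtons: 25

```text
clock: 6.98
position: [0.652, 0.2482, 0.116]
ee_rot: [-3.142, -0.56, -0.026]
force: [-0.3, -0.3, -0.3]
finger_gap: 0.0118
```

Emit:
move_arm:
  moves: "0 0 0 0 0 0 255; 0 0 0 0 0 0 255; 0 0 0 0 0 0 255; 0 0 0 0 0 0 255"
  newtons: 120

```text
clock: 7.48
position: [0.6526, 0.2485, 0.1165]
ee_rot: [-3.141, -0.561, -0.027]
force: [2.1, 1.1, 1.6]
finger_gap: 0.0046
```

Run:
```python
from h import *
rel([.6242,.249,.190],-.026,.56)
```

```text
turn [-0.001 -0.001 -0.001] shift [ 15.    0.2 -25.3] rows 0.5 now [0.6526 0.2485 0.1165] [-3.141 -0.561 -0.027] F [2.1 1.1 1.6] gap 0.0046 j [-0.76  0.64  0.36  1.91  0.49  0.15 -1.02]
```

Gripped. A small lift first to test the grip and weigh.

Emit:
move_arm:
  moves: "0 0 0 2.6 0 -4.2 255; 0 0 0 5.3 0 -8.5 255; 0 0 0 10.6 0 -17 255; 0 0 0 16 0 -25.4 255; 0 0 0 16 0 -25.4 255"

```text
clock: 8.1
position: [0.653, 0.2482, 0.1478]
ee_rot: [-3.139, -0.562, -0.028]
force: [-0.5, -0.1, -4.1]
finger_gap: 0.0043
```

Run:
```python
from h import *
o=r.observe();print(o['force'],o['wrist_torque'],o['finger_gap'])
for n in('top','side'):
    p=r.grab_frame(n);print(n,[(t,[np.round(d['location'],4).tolist() for d in r.place_of(p,t)][:2]) for t in('kink','pan','bowl')])
    W=cloud(p);ok=p['range_z']>0
    P=W[ok&(np.hypot(W[...,0]-.624,W[...,1]-.2)<.12)&(W[...,2]>.17)&(W[...,2]<.24)]
    for a in (.11,.13,.15,.19,.21): 
        q=P[(P[:,1]>a)&(P[:,1]<a+.02)];print(a,len(q),np.median(q,0).round(4))
f=p['frame'];cv2.imwrite('pics/c4.png',cv2.resize(f[130:270,290:430],(560,560),interpolation=cv2.INTER_CUBIC)[...,::-1])
```

```text
[-0.5223713  -0.11358985 -4.08833899] [ 0.25922809  1.12009432 -0.0087228 ] 0.0043335453741501564
top [('kink', [[0.6246, 0.1951, 0.2123], [0.6249, -0.2073, 0.3124]]), ('pan', [[0.1696, 0.3128, 0.0], [0.6275, 0.2075, 0.0294]]), ('bowl', [[0.6299, 0.2031, 0.0316], [0.3974, 0.4362, -0.0005]])]
0.11 25 [0.6211 0.118  0.1921]
0.13 28 [0.6223 0.1396 0.1924]
0.15 24 [0.6229 0.1596 0.1926]
0.19 27 [0.6235 0.1996 0.2086]
0.21 23 [0.6235 0.22   0.1961]
side [('kink', [[0.6235, 0.2013, 0.2085], [0.174, 0.3139, 0.1796]]), ('pan', [[0.167, 0.3144, -0.0039], [0.6206, 0.1989, 0.0261]]), ('bowl', [[0.629, 0.1993, 0.0356]])]
0.11 20 [0.6201 0.1168 0.1905]
0.13 16 [0.6203 0.1418 0.1909]
0.15 15 [0.6217 0.1603 0.1903]
0.19 19 [0.6227 0.1982 0.2053]
0.21 10 [0.621  0.2259 0.1933]
```

View pics/c4.png

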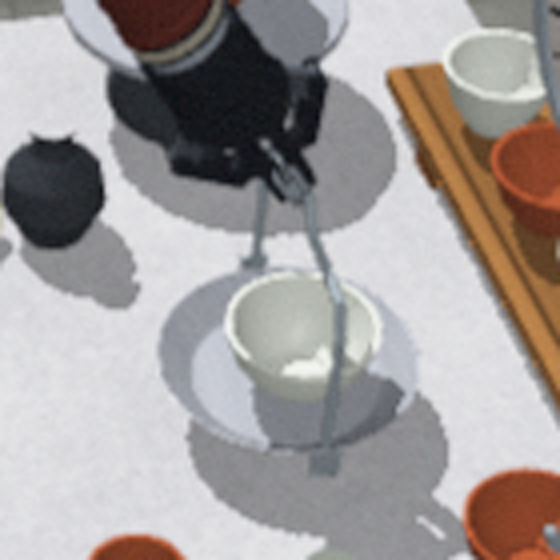

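Lifted level, with the bowl inside and about 4 N on the wrist. Next: refine the hook position and plan the transit.

```bash
cat >> h.py <<'E'
def relk(k,yaw=.25,t=.56,dy=.0495):
    "bring the kink to k"
    rel(np.array(k)+R.from_euler('z',yaw).apply([0,dy,-.020]),yaw,t)
E
python3 - <<'E'
from h import *
for n in('top','side'):
    p=r.grab_frame(n);W=cloud(p);ok=p['range_z']>0
    P=W[ok&(np.hypot(W[...,0]-.647,W[...,1]+.2)<.05)&(W[...,2]>.27)&(W[...,2]<.53)]
    e=P-np.array(p['eye']);P=P+.004*e/np.linalg.norm(e,axis=1)[:,None]  # wire surface to centre
    Q=P[P[:,2]<.37];m=Q[:,:2].mean(0);d=np.linalg.svd(Q[:,:2]-m)[2][0];d=d*np.sign(d[0]);print(n,'yaw',np.arctan2(d[1],d[0]).round(3))
    for a in np.arange(.28,.52,.02):
        q=P[(P[:,2]>a)&(P[:,2]<a+.02)]
        if len(q)>3: print(a.round(2),len(q),q.mean(0).round(4),q[:,0].min().round(4),q[:,0].max().round(4),q[:,2].min().round(4))
relk([.557,-.05,.26]);relk([.557,-.224,.345])
E
```

```text
top yaw 0.253
0.28 45 [ 0.6471 -0.2032  0.2922] 0.6321 0.6607 0.284
0.3 32 [ 0.6426 -0.2032  0.3095] 0.6199 0.6667 0.3001
0.32 9 [ 0.6654 -0.196   0.3293] 0.6624 0.6684 0.3238
0.34 15 [ 0.6578 -0.1987  0.3528] 0.6496 0.6658 0.3418
0.36 15 [ 0.646  -0.2021  0.3683] 0.642 0.6552 0.36
0.38 15 [ 0.6432 -0.2026  0.3902] 0.6413 0.6465 0.3803
0.4 7 [ 0.643  -0.203   0.4057] 0.6421 0.6453 0.4002
side yaw 0.24
0.28 54 [ 0.648  -0.2022  0.2941] 0.6266 0.6634 0.2875
0.3 50 [ 0.6491 -0.2012  0.3088] 0.6201 0.6706 0.3002
0.32 24 [ 0.6671 -0.1978  0.329 ] 0.6623 0.6723 0.3203
0.34 25 [ 0.6609 -0.1997  0.3501] 0.6488 0.6682 0.34
0.36 30 [ 0.6469 -0.2025  0.3693] 0.6426 0.6539 0.3608
0.38 30 [ 0.6452 -0.2025  0.3894] 0.6422 0.6498 0.3804
0.4 32 [ 0.645  -0.203   0.4102] 0.642 0.6501 0.4001
0.42 35 [ 0.6454 -0.2027  0.4305] 0.6411 0.6506 0.4202
0.44 33 [ 0.6453 -0.2025  0.4505] 0.6418 0.6506 0.4417
0.46 34 [ 0.6452 -0.203   0.4699] 0.642 0.6496 0.4612
0.48 37 [ 0.6452 -0.2025  0.4894] 0.6417 0.6494 0.4807
0.5 6 [ 0.645  -0.203   0.5014] 0.643 0.6491 0.5003
turn [ 0.147  0.    -0.234] shift [-36.2 245.4 -81.8] rows 4.2 now [0.652  0.2481 0.1458] [ 3.141 -0.56  -0.026] F [-0.7  0.  -4.6] gap 0.0041 j [-0.74  0.59  0.31  1.88  0.48  0.23 -0.99]
turn [ 0.147  0.    -0.234] shift [  12.8  419.4 -151.3] rows 7.1 now [0.652  0.2481 0.1458] [ 3.141 -0.56  -0.026] F [-0.7  0.  -4.6] gap 0.0041 j [-0.74  0.59  0.31  1.88  0.48  0.23 -0.99]
```

Emit:
move_arm:
  moves: "0 0 0 6 0 -9 255; 0 0 0 18 0 -28 255; 0 0 0 33 0 -53 255; 0 0 0 46 0 -74 255; 0 0 0 53 0 -85 255"

```text
clock: 9.22
position: [0.6527, 0.2479, 0.249]
ee_rot: [-3.139, -0.563, -0.029]
force: [-0.1, 0.5, -5.8]
finger_gap: 0.0042
```

Run:
```python
from h import *
relk([.557,-.224,.345])
```

```text
turn [ 0.146 -0.003 -0.236] shift [-41.5 419.1 -65. ] rows 6.8 now [0.6527 0.2479 0.249 ] [-3.139 -0.563 -0.029] F [-0.1  0.5 -5.8] gap 0.0042 j [-0.66  0.45  0.19  1.76  0.43  0.48 -0.87]
```

Run:
```python
from h import *
relk([.52,.03,.335]);relk([.52,-.234,.345])
```

```text
turn [ 0.146 -0.003 -0.236] shift [-84.2 166.2 -79.5] rows 3.2 now [0.6527 0.2479 0.249 ] [-3.139 -0.563 -0.029] F [-0.1  0.5 -5.8] gap 0.0042 j [-0.66  0.45  0.19  1.76  0.43  0.48 -0.87]
turn [ 0.146 -0.003 -0.236] shift [-72.5 430.1 -84.6] rows 7.1 now [0.6527 0.2479 0.249 ] [-3.139 -0.563 -0.029] F [-0.1  0.5 -5.8] gap 0.0042 j [-0.66  0.45  0.19  1.76  0.43  0.48 -0.87]
```

Emit:
move_arm:
  moves: "0.01 0 -0.016 -6 11 -5 255; 0.029 0 -0.047 -17 33 -16 255; 0.051 0 -0.083 -29 58 -28 255; 0.076 0 -0.123 -43 86 -41 255; 0.1 0 -0.162 -57 114 -54 255"

```text
clock: 9.85
position: [0.5691, 0.1333, 0.2596]
ee_rot: [3.137, -0.555, 0.167]
force: [0.3, -0.4, -5.2]
finger_gap: 0.0043
```

Run:
```python
from h import *
relk([.52,.03,.335]);relk([.52,-.234,.345])
```

```text
turn [ 0.049  0.005 -0.071] shift [-29.8  42.2 -31.7] rows 1.0 now [0.5691 0.1333 0.2596] [ 3.137 -0.555  0.167] F [ 0.3 -0.4 -5.2] gap 0.0043 j [-0.28  0.23 -0.05  2.06  0.31  0.32 -0.42]
turn [ 0.049  0.005 -0.071] shift [-61.8 302.7 -62. ] rows 5.0 now [0.5691 0.1333 0.2596] [ 3.137 -0.555  0.167] F [ 0.3 -0.4 -5.2] gap 0.0043 j [-0.28  0.23 -0.05  2.06  0.31  0.32 -0.42]
```

Emit:
move_arm:
  moves: "0.015 0 -0.02 -10 20 -10 255; 0.03 0 -0.045 -21 46 -21 255; 0.045 0 -0.065 -30 74 -31 255; 0.049 0.005 -0.071 -37 104 -38 255; 0.049 0.005 -0.071 -42 132 -42 255"

```text
clock: 10.48
position: [0.5331, -0.0063, 0.2729]
ee_rot: [-3.139, -0.559, 0.247]
force: [0.3, -0.3, -5.5]
finger_gap: 0.0041
```

Run:
```python
from h import *
relk([.52,-.234,.345])
```

```text
turn [-0.001  0.001 -0.003] shift [-30.4 167.9 -28.9] rows 2.8 now [ 0.5331 -0.0063  0.2729] [-3.139 -0.559  0.247] F [ 0.3 -0.3 -5.5] gap 0.0041 j [ 0.51  0.17 -0.5   2.12 -0.21  0.34  0.47]
```

Emit:
move_arm:
  moves: "0 0 0 -6 27 -6 255; 0 0 0 -12 60 -12 255; 0 0 0 -19 95 -18 255; 0 0 0 -25 130 -24 255; 0 0 0 -30 155 -29 255"

```text
clock: 11.1
position: [0.5321, -0.1671, 0.281]
ee_rot: [-3.139, -0.56, 0.246]
force: [-0.4, -0.3, -4.8]
finger_gap: 0.0039
```

```bash
cat > m.py <<'E'
from h import *
def look(names=('top','side')):
    o=r.observe();print('F',o['force'].round(2),'gap',round(float(o['finger_gap']),4))
    for n in names:
        p=r.grab_frame(n)
        for t in('kink','hook_tip','hook_seat','bowl','pan'):
            print(n,t,[(np.round(d['location'],4).tolist(),round(d['score'],2)) for d in r.place_of(p,t)][:2])
    return p
E
python3 - <<'E'
from m import *
relk([.52,-.234,.345])
p=look()
W=cloud(p);ok=p['range_z']>0
cv2.imwrite('pics/c5.png',cv2.resize(p['frame'][190:390,330:530],(600,600),interpolation=cv2.INTER_CUBIC)[...,::-1])
E
```

```text
turn [-0.     0.    -0.004] shift [-0.5 12.3 -0.3] rows 0.2 now [ 0.5321 -0.1671  0.281 ] [-3.139 -0.56   0.246] F [-0.4 -0.3 -4.8] gap 0.0039 j [ 0.95  0.26 -0.59  1.99 -0.39  0.51  0.96]
F [-0.38 -0.26 -4.85] gap 0.0039
top kink [([0.1709, 0.3152, 0.1792], 0.86), ([0.52, -0.2234, 0.3423], 0.84)]
top hook_tip [([0.627, -0.2083, 0.3104], 0.67)]
top hook_seat [([0.6473, -0.1988, 0.2914], 0.55)]
top bowl [([0.5212, -0.2202, 0.1661], 0.73), ([0.4589, 0.0027, 0.0003], 0.69)]
top pan [([0.1709, 0.3149, 0.002], 0.87), ([0.5149, -0.2152, 0.1626], 0.66)]
side kink [([0.1777, 0.3113, 0.1785], 0.76), ([0.5199, -0.2166, 0.3448], 0.59)]
side hook_tip [([0.6181, -0.2076, 0.3089], 0.65)]
side hook_seat [([0.6433, -0.2044, 0.2919], 0.82), ([0.5158, -0.2161, 0.162], 0.65)]
side bowl [([0.5223, -0.216, 0.1705], 0.7), ([0.646, -0.2036, 0.2872], 0.6)]
side pan [([0.5135, -0.2153, 0.1611], 0.77), ([0.1674, 0.3102, -0.0023], 0.62)]
```

View pics/c5.png

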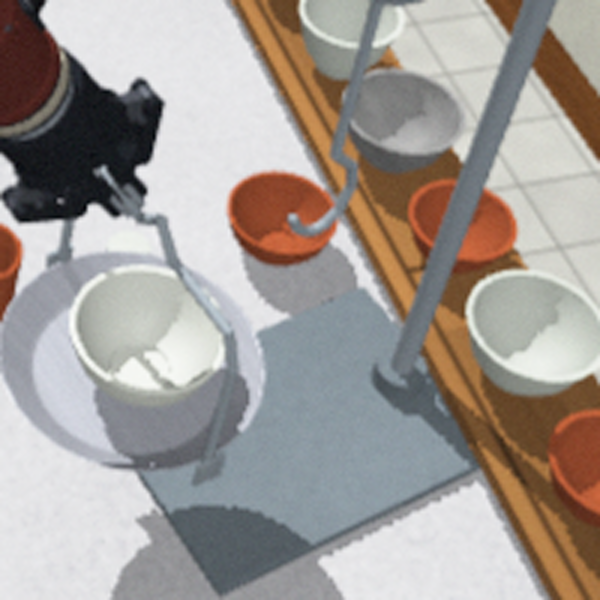

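```bash
cat > f.py <<'E'
from h import *
from scipy.optimize import least_squares
V=np.array([[0,-.101,-.12],[0,-.101,-.035],[0,-.086,-.02],[0,-.02,-.02],[0,0,0],[0,.02,-.02],[0,.086,-.02],[0,.101,-.035],[0,.101,-.12]])
HK=np.array([[-.023,0,.023],[-.0163,0,.0067],[0,0,0],[.0163,0,.0067],[.024,0,.03],[.02,0,.05],[0,0,.078],[0,0,.2]])
def dist(P,V):
    a,b=V[:-1],V[1:];d=b-a;t=np.clip(((P[:,None]-a)*d).sum(-1)/(d*d).sum(-1),0,1)
    return np.linalg.norm(P[:,None]-a-t[...,None]*d,axis=-1).min(1)
def wire(p):
    W=cloud(p);e=W-np.array(p['eye']);C=W+.004*e/np.linalg.norm(e,axis=-1,keepdims=True)
    return C[p['range_z']>0]
def fitbail(P,k,yaw):
    M=lambda q:R.from_euler('zyx',q[3:]).apply(V)+q[:3]
    q=np.array([*k,yaw,0,0])
    for rad in (.015,.010,.007):
        L=P[dist(P,M(q)[1:-1])<rad]
        q=least_squares(lambda q:dist(L,M(q)),q,loss='soft_l1',f_scale=.002).x
    return q,len(L),np.median(dist(L,M(q)))
def fithook(P,s,yaw=.25):
    q=np.array(s)
    for rad in(.015,.008):
        M=lambda q:R.from_euler('z',yaw).apply(HK)+q
        L=P[dist(P,M(q)[:-1])<rad];q=least_squares(lambda q:dist(L,M(q)),q,loss='soft_l1',f_scale=.002).x
    return q,len(L)
def both(k,s,yaw=.25):
    ps=[wire(r.grab_frame(n)) for n in('top','side')]
    for P in ps+[np.vstack(ps)]:
        q,n,m=fitbail(P,k,yaw);h,nh=fithook(P,s);print('kink',q[:3].round(4),'zyx',q[3:].round(3),n,m.round(4),'hook',h.round(4),nh)
    d=R.from_euler('z',-.25).apply(q[:3]-h)*1000;print('kink in stand frame from seat, mm',d.round(1));return q,h
E
python3 - <<'E'
from f import *
both([.522,-.221,.343],[.6445,-.203,.289])
E
```

```text
kink [ 0.5206 -0.2178  0.3454] zyx [0.254 0.011 0.017] 254 0.0027 hook [ 0.6447 -0.2027  0.2902] 111
kink [ 0.5203 -0.2148  0.3461] zyx [0.26  0.015 0.029] 311 0.0027 hook [ 0.6457 -0.203   0.2907] 178
kink [ 0.5205 -0.2162  0.3456] zyx [0.258 0.011 0.021] 562 0.0029 hook [ 0.6453 -0.2029  0.2905] 288
kink in stand frame from seat, mm [-124.3   18.    55.1]f.py:9: RuntimeWarning: invalid value encountered in divide
  W=cloud(p);e=W-np.array(p['eye']);C=W+.004*e/np.linalg.norm(e,axis=-1,keepdims=True)
```

Emit:
move_arm:
  moves: "0 0 0 7 3 4 255; 0 0 0 23 9 14 255; 0 0 0 42 14 26 255; 0 0 0 60 17 38 255; 0 0 0 68 18 42.5 255"

```text
clock: 12.42
position: [0.6189, -0.1606, 0.2837]
ee_rot: [-3.138, -0.566, 0.25]
force: [0.0, 0.4, -4.8]
finger_gap: 0.0041
```

```bash
python3 - 2>/dev/null <<'E'
from f import *
k=np.array([.6453,-.2029,.2905])+R.from_euler('z',.25).apply([-.044,0,.055])
both(k,[.6445,-.203,.289])
print(r.observe()['joint_pos'].round(2))
E
```

```text
kink [ 0.6043 -0.2154  0.3456] zyx [0.256 0.012 0.021] 245 0.0028 hook [ 0.6444 -0.2028  0.2913] 107
kink [ 0.6048 -0.212   0.3467] zyx [0.26  0.009 0.034] 319 0.0026 hook [ 0.6459 -0.203   0.2905] 165
kink [ 0.6045 -0.2134  0.346 ] zyx [0.261 0.01  0.027] 558 0.0029 hook [ 0.6454 -0.2029  0.2908] 273
kink in stand frame from seat, mm [-42.2  -0.1  55.2]
[ 0.74  0.37 -0.49  1.82 -0.26  0.53  0.77]
```

Emit:
move_arm:
  moves: "0 0 0 6 0 4 255; 0 0 0 16 0 10 255; 0 0 0 26 0 16 255; 0 0 0 33 0 21 255; 0 0 0 35.5 0 22 255"

```text
clock: 13.15
position: [0.6583, -0.1503, 0.284]
ee_rot: [-3.138, -0.565, 0.249]
force: [0.4, 0.4, -5.6]
finger_gap: 0.0043
```

```bash
python3 - 2>/dev/null <<'E'
from f import *
k=np.array([.6453,-.2029,.2905])+R.from_euler('z',.25).apply([0,0,.055])
both(k,[.6445,-.203,.289])
o=r.observe();print(o['joint_pos'].round(2),o['force'])
p=r.grab_frame('side');cv2.imwrite('pics/c6.png',cv2.resize(p['frame'][170:320,350:500],(600,600),interpolation=cv2.INTER_CUBIC)[...,::-1])
E
```

```text
kink [ 0.6443 -0.2058  0.3458] zyx [0.255 0.025 0.02 ] 242 0.0027 hook [ 0.6441 -0.2025  0.2935] 60
kink [ 0.6437 -0.2022  0.3472] zyx [0.255 0.013 0.036] 300 0.0026 hook [ 0.646  -0.2029  0.2901] 158
kink [ 0.6439 -0.2037  0.3463] zyx [0.256 0.016 0.024] 535 0.0028 hook [ 0.6453 -0.2027  0.291 ] 218
kink in stand frame from seat, mm [-1.6 -0.6 55.3]
[ 0.65  0.41 -0.44  1.74 -0.21  0.54  0.69] [ 0.33966528  0.07127969 -5.24234799]
```

View pics/c6.png

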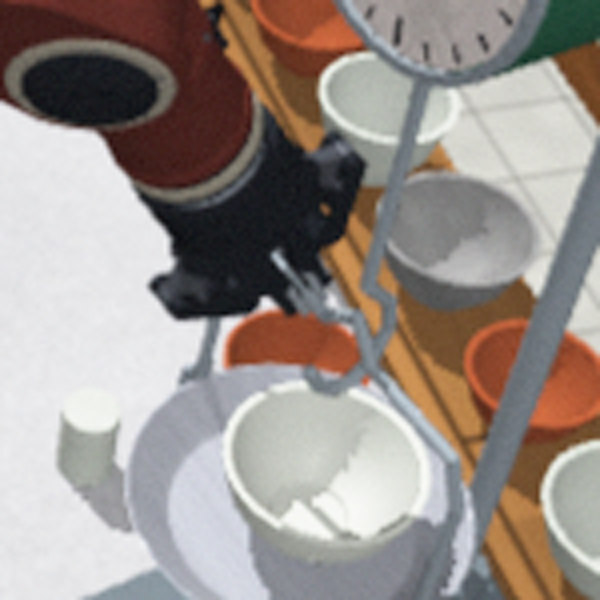

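Emit:
move_arm:
  moves: "0 0 0 -3.2 0 5.1 255; 0 0 0 -8.5 0 13.6 255; 0 0 0 -13.8 0 22 255; 0 0 0 -18 0 28.8 255; 0 0 0 -20.2 0 32.2 255"

```text
clock: 13.92
position: [0.6575, -0.1509, 0.245]
ee_rot: [-3.138, -0.564, 0.248]
force: [0.2, 0.1, -6.4]
finger_gap: 0.0045
```

```bash
python3 - 2>/dev/null <<'E'
from f import *
k=np.array([.6453,-.2029,.2905])+R.from_euler('z',.25).apply([0,0,.017])
both(k,[.6445,-.203,.289])
o=r.observe();print(o['force'],o['wrist_torque'])
E
```

```text
kink [ 0.6432 -0.2059  0.307 ] zyx [0.253 0.018 0.021] 227 0.0028 hook [ 0.6442 -0.2026  0.2926] 99
kink [ 0.6427 -0.2024  0.3079] zyx [0.253 0.008 0.037] 281 0.0026 hook [ 0.6455 -0.2031  0.2912] 176
kink [ 0.643  -0.2041  0.3072] zyx [0.254 0.014 0.026] 503 0.0028 hook [ 0.6451 -0.2029  0.2916] 267
kink in stand frame from seat, mm [-2.4 -0.6 15.6]
[ 0.40859995  0.64574535 -4.72903485] [-0.03774269  1.21861202  0.03219679]
```

Emit:
move_arm:
  moves: "0 0 0 -0.5 0 3.2 255; 0 0 0 -1.6 0 6 255; 0 0 0 -3.2 0 8.5 255; 0 0 0 -4.8 0 11 255; 0 0 0 -6.4 0 13.6 255"

```text
clock: 14.65
position: [0.6599, -0.1499, 0.2313]
ee_rot: [-3.139, -0.566, 0.249]
force: [-0.5, 0.0, -4.1]
finger_gap: 0.0037
```

Emit:
move_arm:
  moves: "0 0 0 -1.6 0 2.5 255; 0 0 0 -3.2 0 5.1 255; 0 0 0 -4.8 0 7.6 255; 0 0 0 -6.4 0 10.2 255; 0 0 0 -6.4 0 10.2 255"

```text
clock: 15.28
position: [0.6598, -0.1499, 0.2191]
ee_rot: [-3.138, -0.565, 0.249]
force: [-0.4, 2.8, -4.6]
finger_gap: 0.0044
```

```bash
python3 - 2>/dev/null <<'E'
from f import *
k=np.array([.6453,-.2029,.280])
both(k,[.6445,-.203,.27])
F=[]
for i in range(4):
    F.append(r.observe()['force']); p=r.grab_frame('side')
print(np.mean(F,0),[np.round(d['location'],4) for d in r.place_of(p,'hook_seat')])
E
```

```text
kink [ 0.6453 -0.205   0.2814] zyx [0.252 0.018 0.011] 216 0.0029 hook [ 0.645  -0.2028  0.2739] 121
kink [ 0.6448 -0.2014  0.2832] zyx [0.251 0.006 0.024] 278 0.0029 hook [ 0.6454 -0.2032  0.2734] 179
kink [ 0.645  -0.2033  0.282 ] zyx [0.253 0.009 0.015] 489 0.003 hook [ 0.6452 -0.203   0.2736] 299
kink in stand frame from seat, mm [-0.2 -0.2  8.4]
[-0.4325498   2.42955411 -2.32194696] [array([ 0.6452, -0.2041,  0.2705])]
```

Side force of +2.4 N means the hook bears on the +y slope of the kink. I'll shift about 2 mm to +y while lowering.

Emit:
move_arm:
  moves: "0 0 0 -0.5 -0.6 0.8 255; 0 0 0 -1 -1.2 1.6 255; 0 0 0 -1.6 -1.8 2.5 255; 0 0 0 -1.6 -2 2.5 255; 0 0 0 -1.6 -2 2.5 255"

```text
clock: 16.25
position: [0.6597, -0.1499, 0.2166]
ee_rot: [-3.141, -0.566, 0.248]
force: [1.4, -0.8, -2.5]
finger_gap: 0.0044
```

```bash
cat >> f.py <<'E'
def F(n=5):
    f=[];t=[]
    for i in range(n):
        o=r.observe();f.append(o['force']);t.append(o['wrist_torque']);p=r.grab_frame('side')
    print('F',np.mean(f,0).round(2),np.std(f,0).round(2),'T',np.mean(t,0).round(2),'tcp',o['position'].round(4),o['clock'].round(2));return p
E
python3 - 2>/dev/null <<'E'
from f import *
F()
both([.6453,-.2029,.280],[.6445,-.203,.27])
E
sed -i "s/o\['clock'\].round(2)/o['clock']/" f.py; python3 -W ignore - <<'E'
from f import *
F()
both([.6453,-.2029,.280],[.6445,-.203,.27])
E
```

```text
F [ 1.84 -2.66 -2.41] [0.17 0.44 0.58] T [-0.57  0.59 -0.31] tcp [ 0.6596 -0.1497  0.2165] 16.7
kink [ 0.6452 -0.205   0.2789] zyx [0.253 0.012 0.012] 227 0.0028 hook [ 0.6444 -0.2026  0.2714] 118
kink [ 0.6446 -0.2007  0.2802] zyx [0.258 0.014 0.032] 286 0.0029 hook [ 0.6451 -0.2034  0.2709] 188
kink [ 0.6449 -0.2025  0.2792] zyx [0.255 0.01  0.018] 507 0.003 hook [ 0.6448 -0.2031  0.2712] 310
kink in stand frame from seat, mm [0.2 0.6 8. ]
```

Emit:
move_arm:
  moves: "0 0 0 -1.2 1 2 255; 0 0 0 -2.5 1 4.1 255; 0 0 0 -3.7 1 6.1 255; 0 0 0 -4.7 1 7.6 255; 0 0 0 -4.7 1 7.6 255"

```text
clock: 17.48
position: [0.6597, -0.1496, 0.2072]
ee_rot: [-3.139, -0.565, 0.248]
force: [1.7, -3.7, -0.8]
finger_gap: 0.0042
```

```bash
python3 -W ignore - <<'E'
from f import *
F()
both([.6453,-.2029,.271],[.6445,-.203,.262])
E
```

```text
F [ 1.5  -4.12 -1.29] [0.82 0.33 0.7 ] T [-0.76  0.51 -0.44] tcp [ 0.6597 -0.1496  0.2074] 17.675
kink [ 0.6451 -0.2041  0.27  ] zyx [0.252 0.02  0.006] 219 0.0028 hook [ 0.6448 -0.2028  0.2619] 126
kink [ 0.6446 -0.2006  0.2712] zyx [0.255 0.01  0.024] 272 0.0029 hook [ 0.6453 -0.2032  0.2619] 187
kink [ 0.6449 -0.2025  0.2704] zyx [0.253 0.01  0.013] 484 0.0029 hook [ 0.6451 -0.2031  0.2619] 311
kink in stand frame from seat, mm [-0.1  0.6  8.4]
```

Emit:
move_arm:
  moves: "0 0 0 0 0.8 0 255; 0 0 0 0 1.5 0 255; 0 0 0 0 1.5 0 255"

```text
clock: 18.2
position: [0.6596, -0.1496, 0.207]
ee_rot: [-3.137, -0.564, 0.249]
force: [-0.0, -1.2, -1.8]
finger_gap: 0.0043
```

```bash
python3 -W ignore - <<'E'
from f import *
F()
E
```

```text
F [ 0.24 -0.75 -1.48] [0.5  0.75 0.31] T [-0.31  0.64 -0.11] tcp [ 0.6596 -0.1497  0.207 ] 18.4
```

Emit:
move_arm:
  moves: "0 0 0 -1.1 0.3 1.7 255; 0 0 0 -2.1 0.8 3.4 255; 0 0 0 -3.2 1.2 5.1 255; 0 0 0 -4.2 1.5 6.8 255; 0 0 0 -4.2 1.5 6.8 255"

```text
clock: 19.08
position: [0.6597, -0.1499, 0.1987]
ee_rot: [-3.136, -0.564, 0.25]
force: [-2.2, 5.5, -0.4]
finger_gap: 0.0041
```

```bash
python3 -W ignore - <<'E'
from f import *
F(8)
both([.6453,-.2029,.263],[.6445,-.203,.254])
E
```

```text
F [-1.8   5.47 -0.66] [0.56 0.38 0.51] T [0.7  0.9  0.57] tcp [ 0.6598 -0.1499  0.1989] 19.425
kink [ 0.6455 -0.2051  0.262 ] zyx [ 0.25   0.016 -0.004] 217 0.003 hook [ 0.6451 -0.2024  0.2542] 113
kink [ 0.6446 -0.2006  0.2633] zyx [0.252 0.005 0.012] 269 0.0029 hook [ 0.6451 -0.2034  0.2541] 176
kink [ 0.645  -0.2025  0.2624] zyx [0.251 0.008 0.001] 483 0.0031 hook [ 0.6451 -0.2031  0.2543] 290
kink in stand frame from seat, mm [0.  0.5 8.2]
```

Emit:
move_arm:
  moves: "0 0 0 -0.5 -0.5 0.8 255; 0 0 0 -1 -1 1.7 255; 0 0 0 -1.6 -1.4 2.5 255; 0 0 0 -2.1 -1.4 3.4 255; 0 0 0 -2.1 -1.4 3.4 255"

```text
clock: 20.2
position: [0.66, -0.15, 0.1951]
ee_rot: [-3.138, -0.565, 0.249]
force: [-1.4, 4.4, 0.4]
finger_gap: 0.0039
```

```bash
python3 -W ignore - <<'E'
from f import *
F(10)
both([.6453,-.2029,.259],[.6445,-.203,.250])
E
```

```text
F [-1.52  5.01  0.05] [0.37 0.5  0.42] T [0.68 0.83 0.56] tcp [ 0.66   -0.15    0.1952] 20.65
kink [ 0.645  -0.2043  0.2587] zyx [ 0.247  0.01  -0.007] 216 0.0029 hook [ 0.6449 -0.2026  0.2512] 120
kink [ 0.645  -0.2008  0.2596] zyx [0.247 0.013 0.006] 270 0.0028 hook [ 0.6454 -0.2033  0.2505] 179
kink [ 0.645  -0.2025  0.259 ] zyx [ 0.248  0.012 -0.002] 474 0.0028 hook [ 0.6452 -0.203   0.2509] 299
kink in stand frame from seat, mm [-0.1  0.5  8.1]
```

Emit:
move_arm:
  moves: "0 0 0 0 -0.6 0 255; 0 0 0 0 -1.2 0 255; 0 0 0 0 -1.2 0 255"

```text
clock: 21.18
position: [0.66, -0.15, 0.1955]
ee_rot: [-3.139, -0.566, 0.248]
force: [-0.9, 3.5, -0.4]
finger_gap: 0.0043
```

```bash
python3 -W ignore - <<'E'
from f import *
F(10)
E
```

```text
F [-0.68  3.21 -0.23] [0.44 0.47 0.37] T [0.42 0.7  0.39] tcp [ 0.6599 -0.15    0.1954] 21.625
```

Emit:
move_arm:
  moves: "0 0 0 -0.3 -0.7 0.6 255; 0 0 0 -0.6 -1.4 1 255; 0 0 0 -0.6 -1.7 1 255; 0 0 0 -0.6 -1.7 1 255"

```text
clock: 22.18
position: [0.66, -0.1499, 0.1945]
ee_rot: [-3.141, -0.566, 0.247]
force: [1.7, -1.1, 0.6]
finger_gap: 0.0045
```

```bash
python3 -W ignore - <<'E'
from f import *
F(12)
both([.6453,-.2029,.259],[.6445,-.203,.250])
E
```

```text
F [ 1.29 -3.24  0.26] [0.38 1.21 0.6 ] T [-0.68  0.35 -0.38] tcp [ 0.6599 -0.1497  0.1944] 22.725
kink [ 0.6451 -0.2047  0.2573] zyx [0.248 0.01  0.007] 218 0.0027 hook [ 0.6446 -0.2026  0.2503] 117
kink [ 0.6447 -0.2003  0.2585] zyx [0.25  0.012 0.011] 275 0.0029 hook [ 0.6452 -0.2034  0.25  ] 178
kink [ 0.6449 -0.2022  0.2577] zyx [0.25  0.011 0.007] 483 0.0029 hook [ 0.6449 -0.2031  0.2502] 297
kink in stand frame from seat, mm [0.2 0.9 7.5]
```

Emit:
move_arm:
  moves: "0 0 0 0.3 0.4 -0.4 255; 0 0 0 0.4 0.8 -0.7 255; 0 0 0 0.4 0.8 -0.7 255; 0 0 0 0.4 0.8 -0.7 255"
  newtons: 20

```text
clock: 23.38
position: [0.6598, -0.1497, 0.1951]
ee_rot: [-3.14, -0.566, 0.248]
force: [2.4, -5.0, -0.0]
finger_gap: 0.004
```

```bash
python3 -W ignore - <<'E'
from f import *
F(12)
E
```

```text
F [ 1.92 -5.02  0.  ] [0.3  0.55 0.43] T [-0.96  0.28 -0.56] tcp [ 0.6598 -0.1496  0.1951] 23.925
```

Emit:
move_arm:
  moves: "0 0 0 0 0.5 0 255; 0 0 0 0 0.9 0 255; 0 0 0 0 0.9 0 255; 0 0 0 0 0.9 0 255"

```text
clock: 24.48
position: [0.6597, -0.1496, 0.1949]
ee_rot: [-3.139, -0.565, 0.249]
force: [0.8, -5.0, -0.2]
finger_gap: 0.0044
```

```bash
python3 -W ignore - <<'E'
from f import *
F(12)
E
```

```text
F [ 1.13 -4.46  0.06] [0.37 0.45 0.43] T [-0.82  0.34 -0.47] tcp [ 0.6597 -0.1496  0.1949] 25.025
```

Emit:
move_arm:
  moves: "0 0 0 0 0.5 0 255; 0 0 0 0 1 0 255; 0 0 0 0 1.2 0 255; 0 0 0 0 1.2 0 255"

```text
clock: 25.58
position: [0.6597, -0.1497, 0.1946]
ee_rot: [-3.137, -0.564, 0.249]
force: [0.3, -1.4, 1.0]
finger_gap: 0.0039
```

```bash
python3 -W ignore - <<'E'
from f import *
F(6)
E
```

```text
F [ 0.25 -0.87  0.4 ] [0.63 0.55 0.29] T [-0.26  0.53 -0.08] tcp [ 0.6597 -0.1497  0.1947] 25.825
```

Emit:
move_arm:
  moves: "0 0 0 0 0 0 245; 0 0 0 0 0 0 235; 0 0 0 0 0 0 220; 0 0 0 0 0 0 200; 0 0 0 0 0 0 160"

```text
clock: 26.5
position: [0.6601, -0.1511, 0.1949]
ee_rot: [-3.139, -0.565, 0.248]
force: [-0.0, -0.7, -0.1]
finger_gap: 0.0318
```

Emit:
move_arm:
  moves: "0 0 0 0 0 0 120; 0 0 0 0 0 0 80; 0 0 0 0 0 0 60; 0 0 0 0 0 0 60"

```text
clock: 27.0
position: [0.6601, -0.1508, 0.1949]
ee_rot: [-3.139, -0.565, 0.249]
force: [0.0, -0.2, -0.5]
finger_gap: 0.0653
```

```bash
python3 -W ignore - <<'E'
from f import *
p=F(3)
q,h=both([.6453,-.2029,.259],[.6445,-.203,.250])
p=r.grab_frame('side');a=cv2.resize(p['frame'][170:370,350:550],(600,600),interpolation=cv2.INTER_CUBIC)
cv2.imwrite('pics/c7.png',a[...,::-1])
w=r.grab_frame('wrist');cv2.imwrite('pics/w7.png',w['frame'][...,::-1])
E
```

```text
F [-0.06 -0.1   0.05] [0.2  0.26 0.4 ] T [-0.15  0.54 -0.01] tcp [ 0.6601 -0.1508  0.1949] 27.1
kink [ 0.6451 -0.2049  0.2586] zyx [0.249 0.023 0.012] 221 0.0029 hook [ 0.6446 -0.2026  0.2506] 116
kink [ 0.6446 -0.2006  0.2594] zyx [0.247 0.009 0.017] 277 0.0029 hook [ 0.6454 -0.2034  0.2502] 175
kink [ 0.6449 -0.2026  0.2588] zyx [0.25  0.018 0.012] 488 0.0029 hook [ 0.6451 -0.2031  0.2504] 291
kink in stand frame from seat, mm [-0.1  0.6  8.4]
```

View pics/c7.png

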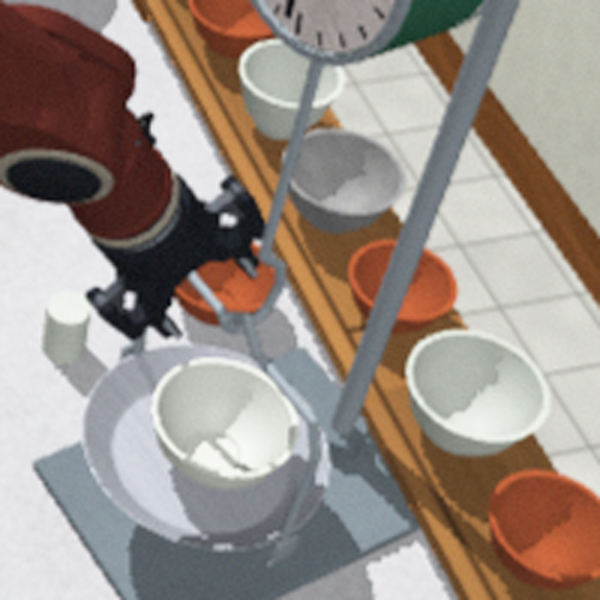

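Emit:
move_arm:
  moves: "0 0 0 0 0 -8 60; 0 0 0 0 0 -20 60; 0 0 0 0 0 -35 60; 0 0 0 0 0 -55 60; 0 0 0 0 0 -75 60"

```text
clock: 27.98
position: [0.6205, -0.1613, 0.2599]
ee_rot: [-3.14, -0.566, 0.249]
force: [0.6, -0.4, 0.0]
finger_gap: 0.0655
```

Emit:
move_arm:
  moves: "0 0 0 0 -5 -25 60; 0 0 0 0 -15 -55 60; 0 0 0 0 -25 -85 60; 0 0 0 0 -30 -100 60; 0 0 0 0 -30 -100 60"

```text
clock: 28.6
position: [0.5619, -0.1456, 0.3442]
ee_rot: [3.142, -0.567, 0.249]
force: [-0.5, 0.3, -0.1]
finger_gap: 0.0653
```

```bash
python3 -W ignore - <<'E'
from f import *
p=F(2)
for i in range(2):
    q,h=both([.6453,-.2029,.259],[.6445,-.203,.250])
p=r.grab_frame('side');print([(t,np.round(r.place_of(p,t)[0]['location'],3)) for t in('bowl','pan','kiln_prop','clay_cup','clay_bowl')])
cv2.imwrite('pics/c8.png',cv2.resize(p['frame'][60:360,260:560],(600,600),interpolation=cv2.INTER_CUBIC)[...,::-1])
E
```

```text
F [-0.27  0.5  -0.3 ] [0.21 0.22 0.19] T [-0.12  0.56  0.02] tcp [ 0.5618 -0.1457  0.343 ] 28.65
kink [ 0.645  -0.2044  0.2585] zyx [0.251 0.018 0.006] 270 0.0028 hook [ 0.6447 -0.2024  0.2498] 127
kink [ 0.6447 -0.2007  0.2589] zyx [0.254 0.011 0.015] 324 0.003 hook [ 0.6452 -0.2034  0.2508] 183
kink [ 0.645  -0.2027  0.2585] zyx [0.253 0.018 0.01 ] 587 0.0029 hook [ 0.645  -0.203   0.2504] 308
kink in stand frame from seat, mm [0.1 0.3 8.2]
kink [ 0.6452 -0.2051  0.2582] zyx [0.253 0.014 0.011] 271 0.0029 hook [ 0.6442 -0.2025  0.2506] 123
kink [ 0.6451 -0.2016  0.2589] zyx [0.255 0.023 0.016] 325 0.0028 hook [ 0.6453 -0.2031  0.2502] 178
kink [ 0.6452 -0.2033  0.2584] zyx [0.255 0.023 0.012] 599 0.003 hook [ 0.645  -0.2029  0.2503] 303
kink in stand frame from seat, mm [ 0.2 -0.4  8.1]
[('bowl', array([ 0.65 , -0.204,  0.088])), ('pan', array([ 0.638, -0.204,  0.075])), ('kiln_prop', array([ 0.586, -0.01 , -0.002])), ('clay_cup', array([ 0.458, -0.001,  0.001])), ('clay_bowl', array([0.741, 0.006, 0.   ]))]
```

View pics/c8.png

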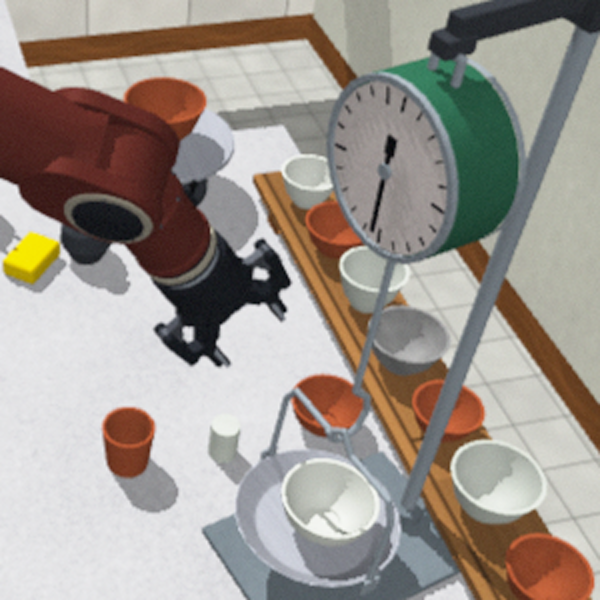

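The pan hangs level and still with the bowl in it. The pointer is about half-way round, the arm is clear, and nearby things are where they were. Handing in.

```bash
python3 -W ignore - <<'E'
from f import *
q,h=both([.6453,-.2029,.259],[.6445,-.203,.250])
print(r.finish_job())
E
```

```text
kink [ 0.645  -0.2048  0.2585] zyx [0.253 0.016 0.015] 275 0.0028 hook [ 0.6445 -0.2025  0.2506] 128
kink [ 0.645  -0.2018  0.2589] zyx [0.254 0.014 0.014] 319 0.0031 hook [ 0.6453 -0.2031  0.2508] 177
kink [ 0.645  -0.2033  0.2587] zyx [0.255 0.015 0.014] 586 0.003 hook [ 0.645  -0.2029  0.2507] 304
kink in stand frame from seat, mm [-0.1 -0.4  7.9]
the job is handed in; nothing more can be done
None
```

The pan with the white bowl is hanging still from the scale's hook, and I handed the job in at about 29 s. No verdict was reported.

**What I did:** I gripped the bail by its shoulder nearer the robot's left, carried the pan over and set the kink over the hook. I let it down in small steps until the spring carried it all (about 0 N vertical on the wrist), then opened and backed off.

**Last checks:**
- **Weight:** the rod is drawn down about 40 mm, which makes the load about 5 N, or roughly 0.5 kg.
- **Settling:** the hook moved less than 1 mm at release, and repeated fits afterwards agreed to within about 0.5 mm. The pan is level to about 1°, with the bowl in it.
- **Bystanders:** clay cup, kiln prop and clay bowl were re-measured within about 5 mm of their first positions. I did not re-measure the others.

**What went wrong or disagreed:**
- **First grasp:** it closed on nothing. The wrist camera showed the fingertips about 34 mm behind the reported TCP, so I corrected for that and the second grasp held.
- **Side force:** while lowering, the kink pressed sideways on the hook with up to about 5.5 N. I trimmed this to about 1 N before letting go.
- **Kink height:** the fit puts the kink about 8 mm above the hook seat instead of the stated 11 mm. I take this as a bias in the fit, since the pictures show the kink seated.

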